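# Seat a battery pack in the packing bench's charging dock

### The job

Lift the yellow battery pack out of the blue rack and lay it down on the black rubber mat, flat and with its labelled face up, letting go of it there. Then take it again across its width and seat it in the charging dock, label up and its cut-away corner at the dock's orange corner block, pressing the stiff contact plate under it all the way down so that the pack is fully home, flat and square. Leave the grey pack, the tape and label rolls and the tape dispenser where they are.

Things in the scene. Friction and masses are not known exactly. Their poses are not given: they have to be found in the camera images.
- pack: Battery pack 120 (x, length) x 36 (y, thick) x 56 mm (z, width), 0.4 kg, yellow: the one to seat. It stands on its long narrow edge, z up, in a rack slot. Origin: centre of that edge. Its +y broad face has a white label with a green stripe, its -y face three brass contacts. A 16 x 16 mm corner is cut away through the whole thickness at the +x end, +z side.
- pack_center (a point): Centre of the yellow pack's 120 x 36 x 56 mm outline (28 mm above its origin along z); same axes as the pack.
- spare: Battery pack 120 (x, length) x 36 (y, thick) x 56 mm (z, width), 0.4 kg, grey, otherwise like the yellow one. It stands on its long narrow edge, z up, in a rack slot. Origin: centre of that edge. Its +y broad face has a white label with a green stripe, its -y face three brass contacts. A 16 x 16 mm corner is cut away through the whole thickness at the +x end, +z side.
- rack: Blue fixed rack, 150 (x) x 190 (y) mm, base 8 mm thick, left or right of the mat. Origin: centre of its underside. Two slots along x at y = -47.5 and +47.5 mm, 42 mm wide between walls that reach 26 mm above the bench; a pack in a slot stands on the base, its top 64 mm above the bench.
- mat: Black rubber mat fixed on the bench, 200 x 200 x 4 mm, clear of other things. Origin: centre of its underside.
- dock: Fixed charging dock left or right of the mat: black base 190 (x) x 130 (y) x 14 mm, green strip at its -x end, grey walls on it up to 36 mm. Origin: centre of its underside. Pocket centred there: 122.4 (x) x 58.4 (y), 22 deep; its long walls, 14 thick, have 54 mm finger gaps mid-length down to the floor. Orange block 14 x 14 mm, rim high, in the pocket corner at +x, -y.
- dock_seat (a point): Where the pack's centre is when it is fully home: on the dock's axis, 32 mm above the bench (the pack then stands 14 mm proud of the rim, its x along the dock x, its label up); same axes as the dock.
- plate (a joint): Grey contact plate 80 x 36 mm with brass contacts, in the floor of the dock's pocket: 0 = up, its top 6 mm above the pocket floor; 0.006 m = flush with the floor. It is stiff (about 10 N), does not sink under the pack's weight and stays where it is pushed.
- tape_a: Roll of tan packing tape lying flat, 96 mm across, 50 mm high. Origin: centre of its underside.
- tape_b: Roll of tan packing tape lying flat, 96 mm across, 50 mm high. Origin: centre of its underside.
- label_roll: White roll of labels standing, 100 mm across, 85 mm high. Origin: centre of its underside.
- dispenser: Red desk tape dispenser, 150 x 55 mm, 90 mm high with its tape. Origin: centre of its underside.
Not all that is in view belongs to the job. Of the things that look like the pack, the middle-sized one is meant.

How it is judged:
By the outcome, as a careful person would: the job done as asked, in the order asked, and still so for the second after the job is handed in, with the robot touching nothing.
It also fails if it takes over 64 s, if anything falls off the work surface, if the arm or the gripper's body presses on something with over 40 N, if the wrist force passes 120 N, or if a joint passes its speed limit or range.

### The arm

A 6-joint arm with a two-finger parallel gripper is mounted at the origin on the work surface. World frame = base frame: x ahead of the robot, y to its left, z up, the work surface at z = 0. Lengths are in m, angles in degrees, forces in N, time in s.
With the tool pointing down it reaches from about 0.325 to 0.775 m from the base axis. Payload 5.5 kg.
Tool frame: the origin (TCP) lies at the centre of the arm's flange, where the gripper is bolted on; the fingertips stand 182 mm ahead of it and the grasp point (between the pads) lies 163 mm ahead of it; z points along the fingers, y is the line along which they close (so a half turn about z gives the same grasp; the last joint's range is limited). The gripper opens to 88 mm and grips with 3 to 60 N. Pads are 20 mm wide; open, the fingers measure 115 mm over their backs; the gripper's body (75 mm by 178 mm) begins 61 mm behind the grasp point.
Start: joints at [-80.254, 5.22, 70.514, -0, 104.267, -3.249], TCP at [0.135, -0.585, 0.405] pointing down, gripper open.
Joint ranges: [-164.24, 164.24], [-49.07, 125.15], [9.68, 141.18], [-86.29, 266.29], [3.28, 154.24], [-151.56, 151.56]. Speed limits (degrees/s): [147.25, 147.25, 172.46, 180, 180, 180].

### API

Orientations are given as [roll, pitch, yaw] about the fixed x, y, z axes, in that order (R = Rz(yaw) Ry(pitch) Rx(roll)).
In Python, from station import r gives the robot as it stands. The module is installed in compiled form; this text tells all that it offers. Calls block until the motion is done:
- r.reach(position, orientation): joint-space move of the TCP to a pose.
- r.servo_line(position, rotation=None, speed=0.15): straight line of the TCP; rotation=None keeps the orientation; speed is the mean speed in m/s.
- r.move_joints(angles): joint-space move.
- r.let_go() and r.grab(squeeze=None): open the fingers fully, or close them until they stop; squeeze is the grip in N (None keeps the last).
- r.wait(seconds).
- r.inverse_kinematics(position, orientation): joint angles nearest the present ones, or None.
- r.sense(): the state.
- r.snapshot(name): name is "side" or "top"; returns a dict with "frame" (480x640x3 uint8, red, green, blue), "fx", "fy", "cx", "cy" (pixels), "R" (3x3) and "t" (3): a world point X has camera coordinates R X + t. Camera axes: x right, y down, z forward; pixel columns grow to the right and rows downward; lengths in m; the calibration is good to about 2 mm. A picture is of the moment at which its call begins. There is no depth.
A pose or a line that the arm cannot do raises r.IKError and nothing moves.
- r.hand_in(): hands the job in; it is judged then, once.
The state is a dict: "clock": time; "joints": joint angles; "joint_vel": joint speeds; "joint_torque": joint torques, N m; "tcp_pos": TCP position; "orientation": TCP orientation; "contact_force": force on the tool from outside, world axes, zero at the start; "torque": the same for the moment, N m; "opening": finger opening in m; "gripper_force": force on a finger pad.
Only numpy, scipy, OpenCV 4.12 (cv2) and the standard library are available. Lean on these libraries where they do the work, as an engineer would, in place of code of your own. Each camera call takes 0.05 s, during which the arm holds its last target. There are 200 camera calls.

## Working session

There is one attempt and no reset: what is moved stays moved. The work goes in short steps, each a Python script; the robot and the scene stay as the last script left them, time stands still between calls to the robot, and variables do not carry over. Pictures are saved under pics/ and viewed, at most 10 in all, crops included, and the job is handed in when it is done.

```bash
mkdir -p pics; python3 - <<'E'
from station import r
import cv2
for n in("top","side"):
    s=r.snapshot(n); cv2.imwrite(f"pics/{n}0.png",s["frame"][:,:,::-1]); print(n,s["fx"],s["fy"],s["cx"],s["cy"],s["R"],s["t"])
print(r.sense())
E
```

```text
top 495.353330582038 495.353330582038 322.63447719171893 238.49908595170362 [[-3.92410743e-03 -9.99813108e-01  1.89301298e-02]
 [-9.82869107e-01  3.68042838e-04 -1.84304595e-01]
 [ 1.84263183e-01 -1.93290708e-02 -9.82686861e-01]] [-0.08826372  0.53651358  1.26225987]
side 594.4547287202469 594.4547287202469 316.7611870018842 237.60527695385355 [[ 0.95323282 -0.3015123   0.02091726]
 [-0.2038965  -0.69261911 -0.6918851 ]
 [ 0.22309956  0.65526263 -0.72170456]] [-0.50480651  0.11042758  1.59637214]
{'clock': 0.1, 'joints': array([-8.02544316e+01,  5.25850097e+00,  7.05739994e+01,  1.78586395e-04,
        1.04266483e+02, -3.24757985e+00]), 'joint_vel': array([-0.01708685, -0.09432788, -0.13650077,  0.00687305, -0.08157669,
        0.03113366]), 'joint_torque': array([ 2.88825977e-03, -4.47857308e+01, -4.07568526e+01,  7.00956630e-02,
        2.84185389e-02, -1.13372560e-04]), 'tcp_pos': array([ 0.13491966, -0.58468856,  0.40363241]), 'orientation': array([-1.79901185e+02, -5.78034844e-03,  1.29931871e+01]), 'contact_force': array([-0.92764146, -0.21565058,  0.00819136]), 'torque': array([ 0.00903081, -0.00878819,  0.03525523]), 'gripper_force': 0.0, 'opening': 0.08769852311166801}
```

View pics/top0.png

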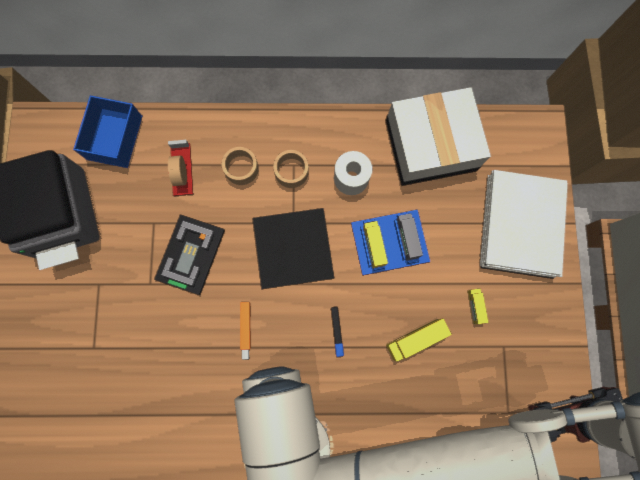

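View pics/side0.png

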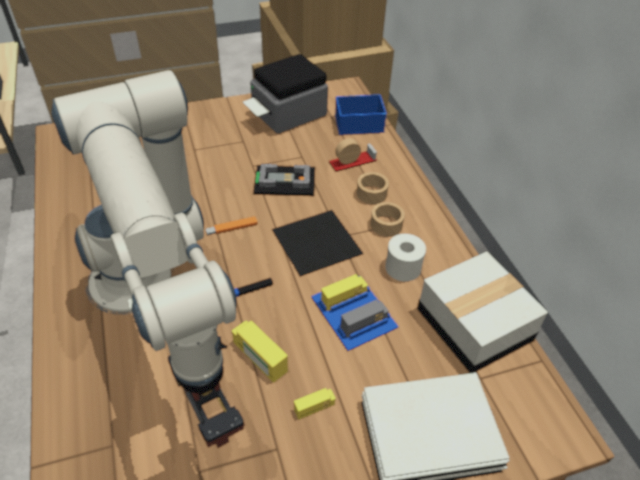

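Yellow candidates in the top view are a large bar at (420,340), a small one at (479,306) and the middle-sized one in the blue rack at (375,245). The last fits the description by size and by standing in the slot. I'll confirm it in one enlarged composite of rack and dock from both views.

```bash
python3 - <<'E'
import cv2,numpy as np
t=cv2.imread("pics/top0.png");s=cv2.imread("pics/side0.png")
def c(i,x,y,w=100,h=75): return cv2.resize(i[y:y+h,x:x+w],(400,300),interpolation=cv2.INTER_CUBIC)
a=np.vstack([np.hstack([c(t,343,203),c(t,143,215-5,100,75+0)]),np.hstack([c(s,303,270),c(s,240,145)])])
cv2.imwrite("pics/c1.png",a)
E
```

```text
(no output)
```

View pics/c1.png

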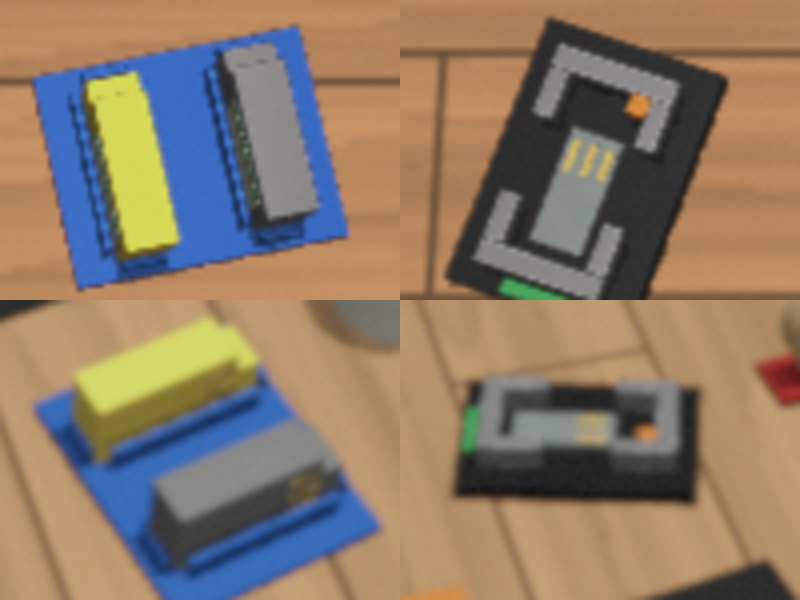

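The crop confirms the pack: middle-sized and yellow, in the left rack slot, with its notch at the far end (crop 115,85). That puts +x away from the robot and the label toward world +y. The dock's green strip is near and its orange block far right (crop 638,105). Next I'll fit the poses from corner pixels and plan the poses.

```bash
cat > h.py <<'E'
import numpy as np, cv2
from scipy.optimize import least_squares
from scipy.spatial.transform import Rotation as Ro
from station import r
def proj(s,X):
    c=np.asarray(X)@np.array(s["R"]).T+s["t"]; return c[:,:2]/c[:,2:]*[s["fx"],s["fy"]]+[s["cx"],s["cy"]]
def fit(obs,x0):
    "obs: list of (snap, local pts Nx3, pixels Nx2); planar pose x,y,yaw(deg)"
    def f(p):
        R=Ro.from_euler('z',p[2],degrees=True).as_matrix()
        return np.concatenate([(proj(s,np.array(L)@R.T+[p[0],p[1],0])-px).ravel() for s,L,px in obs])
    q=least_squares(f,x0,x_scale=[.01,.01,1]); return q.x,np.sqrt(np.mean(q.fun**2)),q.fun.reshape(-1,2)
def rect(a,b,z): # far-left, far-right, near-right, near-left (x away)
    return np.array([[a,b,z],[a,-b,z],[-a,-b,z],[-a,b,z]])
def tool(yaw,tilt=0):
    "closing axis y, z down; tilt deg about the tool's y... see use"
    return Ro.from_euler('xyz',[180,0,yaw],degrees=True)
E
python3 - <<'E'
from h import *
t=r.snapshot("top");s=r.snapshot("side")
def u(pts,ox,oy): return np.array(pts)/4+[ox-.375,oy-.375]
rk=u([(298,27),(348,237),(78,289),(35,77)],343,203)
rk=rk[[3,0,1,2]]
print("rack",*fit([(t,rect(.075,.095,.008),rk)],[.5,-.2,10])[:2])
# pack top: near corners and far corners at notch floor
P=np.array([[-.06,.018,.064],[-.06,-.018,.064],[.06,.018,.048],[.06,-.018,.048]])
px=u([(124,258),(180,242),(85,82),(135,72)],343,203)
print("pack(top)",*fit([(t,P,px)],[.5,-.15,10]))
Ps=np.array([[-.06,.018,.064],[-.06,-.018,.064]])
pxs=u([(73,374),(106,409)],303,270-75)
print("pack(both)",*fit([(t,P,px),(s,Ps,pxs)],[.5,-.15,10]))
# dock: base corners at 14 mm
d=u([(149,18),(327,78),(45,278)],143,210)
D=rect(.095,.065,.014)[[0,1,3]]
w=u([(160,43),(281,82),(72,258)],143,210); W=rect(.0752,.0432,.036)[[0,1,3]]
print("dock base",*fit([(t,D,d)],[.5,.2,-20]))
print("dock all",*fit([(t,D,d),(t,W,w)],[.5,.2,-20]))
m=np.array([(253,217.5),(324.5,209.5),(333,279),(260,287)])
print("mat",*fit([(t,rect(.1,.1,.004),m)],[.5,0,5])[:2])
E
```

```text
rack [ 0.53530343 -0.27535777 10.81188712] 0.33114817805430596
pack(top) [ 0.52264619 -0.22836787 11.20777856] 0.41402790239424575 [[ 0.3229225  -0.85742025]
 [-0.21314423  0.45521387]
 [-0.35906547  0.2352121 ]
 [ 0.24545979  0.18641624]]
pack(both) [ 0.52581224 -0.2291182  12.60806573] 1.2917763559106092 [[ 1.16869169 -2.0182222 ]
 [ 0.54622623 -1.03000893]
 [-0.59786296 -0.65314248]
 [-0.07253394 -1.01319468]
 [-1.77441188 -0.29404478]
 [-2.75244305  0.77400826]]
dock base [  0.50094805   0.2691582  -18.84164903] 0.27091799377244463 [[ 0.10868239 -0.2298359 ]
 [ 0.23629619 -0.20385583]
 [-0.3354823   0.40718729]]
dock all [  0.5020668    0.26961444 -18.792787  ] 0.49737945991463955 [[-0.07405096 -0.61863311]
 [ 0.06095823 -0.63401138]
 [-0.46243568  0.01826262]
 [-0.12256889  0.56401351]
 [-0.15656272  0.97542567]
 [ 0.74157672 -0.31865546]]
mat [ 0.51945049 -0.0083472   6.52730478] 0.8197222478502729
```

```bash
cat >> h.py <<'E'
def tcp_for(p,Rp,glocal,Rg):
    "TCP pose holding a pack at origin p, rotation Rp, at pack point glocal, tool rotation Rg in the pack frame"
    R=Rp*Rg; pos=np.asarray(p)+Rp.apply(glocal)-.163*R.as_matrix()[:,2]
    return pos,R.as_euler('xyz',degrees=True)
def Rz(a): return Ro.from_euler('z',a,degrees=True)
def Rx(a): return Ro.from_euler('x',a,degrees=True)
DOWN={0:Ro.from_euler('x',180,degrees=True),1:Ro.from_euler('xyz',[180,0,180],degrees=True)}
PACK=np.array([.5235,-.2285,.008]); PYAW=11.
def lay(psi,tilt,c=(.519,-.008),lift=.001,flip=0,g=.055):
    Rp=Rz(psi)*Rx(tilt)
    piv=np.array([*c,0])+Rz(psi).apply([0,.028,0])+[0,0,.004+lift]
    return tcp_for(piv-Rp.apply([0,-.018,0]),Rp,[0,0,g],DOWN[flip])
E
python3 - <<'E'
from h import *
for f in(0,1):
    q=r.inverse_kinematics(*tcp_for(PACK,Rz(PYAW),[0,0,.055],DOWN[f]))
    print("pick",f,None if q is None else np.round(q))
    for psi in range(-120,61,20):
        q=[r.inverse_kinematics(*lay(psi,t,flip=f,lift=l)) for t,l in((0,.08),(40,.001),(40,.1))]
        print(f,psi,*[None if a is None else np.round(a).astype(int) for a in q])
E
```

```text
pick 0 [-27.   3.  91.  -0.  86.  52.]
0 -120 None [  10  -31  128  -31   54 -128] [  10  -35  120  -27   65 -135]
0 -100 None None None
0 -80 None [-14 -39 133  20  50 148] None
0 -60 [ -2  -1  87   0  94 148] [-23 -30 127  36  61 115] [-23 -34 120  33  71 122]
0 -40 [ -1  -2  89   0  94 129] [-28 -17 118  41  74  92] [-28 -22 112  39  83 100]
0 -20 [  0  -4  91   0  94 110] [-28  -5 108  40  86  76] [-28 -10 102  40  94  83]
0 0 [ 0 -7 93  0 94 90] [-26   6  97  36  96  62] [-26   1  91  37 104  68]
0 20 [ 0 -9 95  0 94 70] [-22  15  87  30 106  49] [-22  10  81  32 114  54]
0 40 [ -1 -12  97   0  95  49] [-17  22  78  22 114  36] [-17  18  73  24 122  40]
0 60 [ -2 -13  99   0  95  28] [-12  27  72  13 119  21] [-12  23  66  15 128  23]
pick 1 [ -27.    3.   91.   -0.   86. -128.]
1 -120 [-7 -1 87  0 94 23] [ 10 -31 128 -31  54  52] [ 10 -35 120 -27  65  45]
1 -100 [-5  0 86  0 94  5] [ -1 -39 133  -8  47  12] [ -1 -42 125  -7  58  10]
1 -80 [ -3   0  86   0  94 -13] [-14 -39 133  20  50 -32] [-14 -42 124  17  61 -27]
1 -60 [ -2  -1  87   0  94 -32] [-23 -30 127  36  61 -65] [-23 -34 120  33  71 -58]
1 -40 [ -1  -2  89   0  94 -51] [-28 -17 118  41  74 -88] [-28 -22 112  39  83 -80]
1 -20 [  0  -4  91   0  94 -70] [ -28   -5  108   40   86 -104] [-28 -10 102  40  94 -97]
1 0 [  0  -7  93   0  94 -90] [ -26    6   97   36   96 -118] [ -26    1   91   37  104 -112]
1 20 [   0   -9   95    0   94 -110] [ -22   15   87   30  106 -131] [ -22   10   81   32  114 -126]
1 40 [  -1  -12   97    0   95 -131] [ -17   22   78   22  114 -144] [ -17   18   73   24  122 -140]
1 60 None None None
```

```bash
python3 - <<'E'
from h import *
p,o=tcp_for(PACK,Rz(PYAW),[0,0,.055],DOWN[0])
r.reach(p+[0,0,.06],o); r.servo_line(p,speed=.1); r.grab(30)
s=r.sense(); print(s["clock"],s["opening"],s["gripper_force"],s["contact_force"])
r.servo_line(p+[0,0,.09],speed=.12); s=r.sense(); print(s["opening"],s["contact_force"])
r.reach(*lay(6.5,40,lift=.07)); s=r.sense(); print(s["clock"],s["opening"],s["contact_force"])
cv2.imwrite("pics/hold_t.png",r.snapshot("top")["frame"][:,:,::-1])
im=r.snapshot("side")["frame"][:,:,::-1]; cv2.imwrite("pics/hold.png",cv2.resize(im[130:350,210:470],None,fx=3,fy=2.7,interpolation=cv2.INTER_CUBIC))
E
```

```text
3.75 0.035917582531989664 29.982950091362 [ 1.16338556 -2.64950594 -0.404837  ]
0.035815911497745205 [ 0.28250813 -0.24489825 -3.88834799]
5.5583 0.036059063256473206 [ 0.10142079 -0.12429476 -4.4223975 ]
```

View pics/hold.png

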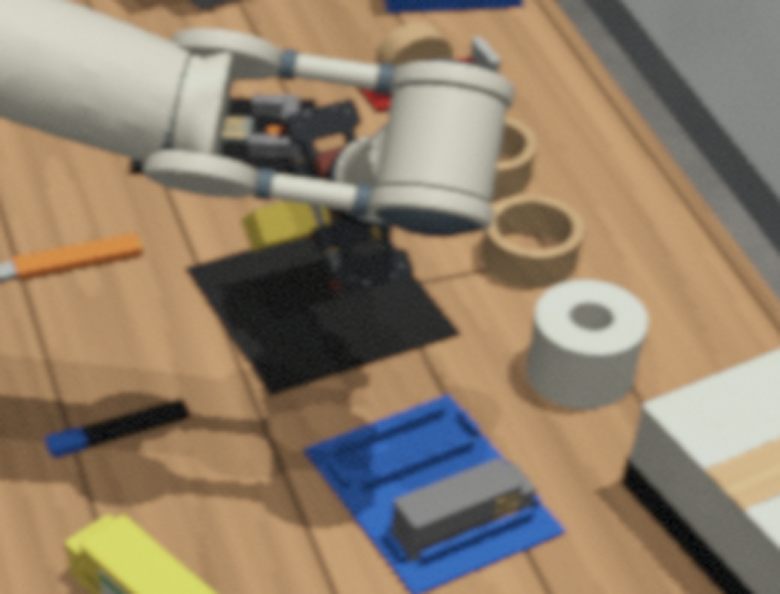

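The pack is held (yellow at (285,225) in the enlarged view), above the mat and tilted, and the wrist reads its 4 N weight. Now I'll lower it, release it and withdraw along the tool axis.

```bash
python3 - <<'E'
from h import *
r.servo_line(lay(6.5,40,lift=.004)[0],speed=.1); r.wait(.2); f0=r.sense()["contact_force"][2]
for l in(.003,.002,.001,0,-.001,-.002):
    p,o=lay(6.5,40,lift=l); r.servo_line(p,speed=.02); f=r.sense()["contact_force"][2]; print(l,f)
    if f-f0>1.5: break
r.let_go(); s=r.sense(); print(s["opening"],s["contact_force"],s["clock"])
u=Ro.from_euler('xyz',o,degrees=True).as_matrix()[:,2]
r.servo_line(p-.1*u,speed=.08); s=r.sense(); print(s["contact_force"],s["clock"])
p2,o2=tcp_for([.519-.0,-.008,.004],Rz(6.5),[0,0,.2],DOWN[0])
r.reach(np.array([.45,-.25,.38]),o2)
t=r.snapshot("top")["frame"][:,:,::-1]; s=r.snapshot("side")["frame"][:,:,::-1]
cv2.imwrite("pics/t2.png",t);cv2.imwrite("pics/s2.png",s)
c=lambda i,x,y:cv2.resize(i[y:y+100,x:x+100],(400,400),interpolation=cv2.INTER_CUBIC)
cv2.imwrite("pics/c2.png",np.hstack([c(t,243,200),c(s,270,190)])); print(r.sense()["clock"])
E
```

```text
0.003 -4.206806662518076
0.002 -3.0616914589805377
0.001 -4.063335501536759
0 -2.8507151900882497
-0.001 3.33981113988053
0.08753475167530687 [-0.57361058 -1.21607812 -2.35689598] 8.85
[-0.40292323 -0.00256035  0.15762432] 10.25
11.225
```

View pics/c2.png

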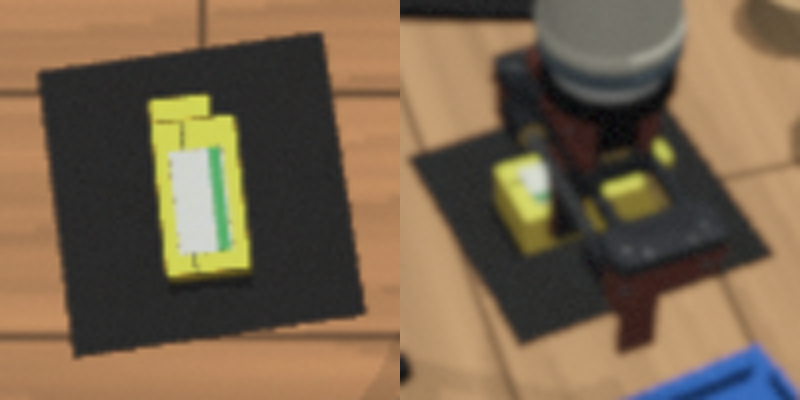

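It's lying flat on the mat, label up, with the notch at far right (crop 225,105). For the fit I need finer pixels of both the dock and the pack.

```bash
python3 - <<'E'
from h import *
a=[r.snapshot("top")["frame"][:,:,::-1].astype(float) for _ in range(4)]
t=np.mean(a,0).clip(0,255).astype(np.uint8); cv2.imwrite("pics/t3.png",t)
c=lambda i,x,y,w,h:cv2.resize(i[y:y+h,x:x+w],(w*7,h*7),interpolation=cv2.INTER_CUBIC)
im=np.hstack([c(t,154,213,74,85),c(t,272,213,40,85)])
cv2.imwrite("pics/c3.png",im); print(im.shape)
E
```

```text
(595, 798, 3)
```

View pics/c3.png

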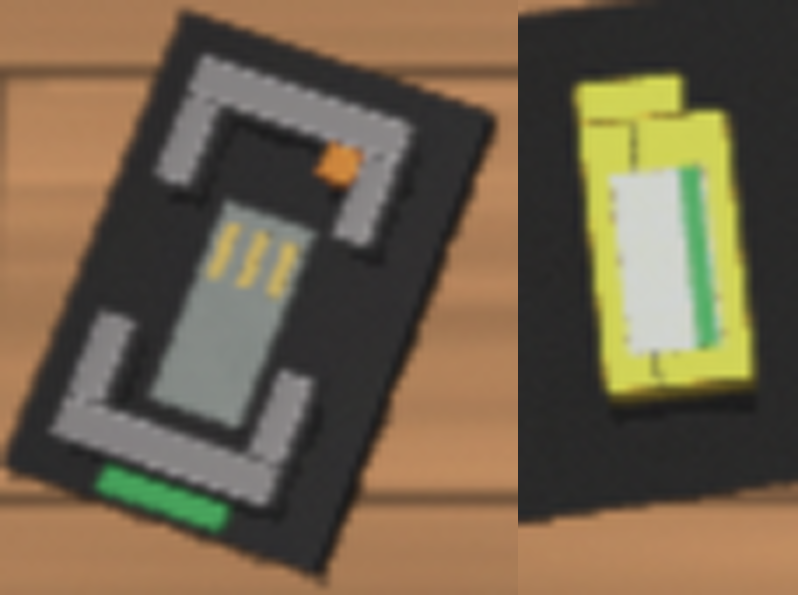

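```bash
cat > rf.py <<'E'
from h import *
from scipy.optimize import minimize
SS=6
def box(x0,x1,y0,y1,z0,z1):
    c=lambda *k:[(( x0,x1)[i],(y0,y1)[j],(z0,z1)[l]) for i,j,l in k]
    return [(c((0,0,0),(0,1,0),(0,1,1),(0,0,1)),'s-x'),(c((0,0,0),(1,0,0),(1,0,1),(0,0,1)),'s-y'),
            (c((1,0,0),(1,1,0),(1,1,1),(1,0,1)),'s+x'),(c((0,1,0),(1,1,0),(1,1,1),(0,1,1)),'s+y'),(c((0,0,1),(1,0,1),(1,1,1),(0,1,1)),'top')]
def dock(e):
    b=[('k',box(-.095,.095,-.065,.065,0,.014)),('p',box(-.04,.04,-.018,.018,.014,.020))]
    h=.0612
    for sx in(-1,1):
        b.append(('w',box(*sorted((sx*h,sx*(h+e))),-.0432,.0432,.014,.036)))
        for sy in(-1,1): b.append(('w',box(*sorted((sx*.027,sx*h)),*sorted((sy*.0292,sy*.0432)),.014,.036)))
    b.append(('o',box(h-.014,h,-.0292,-.0152,.014,.036))); return b
def pack(z):
    return [('y',box(-.06,.044,-.028,.028,z,z+.036)),('y',box(.044,.06,-.012,.028,z,z+.036))]
def fitr(s,img,roi,model,p0,ignore=lambda im:np.zeros(im.shape[:2],bool)):
    x,y,w,h=roi; I=img[y:y+h,x:x+w].astype(float); ig=ignore(I)
    cam=-np.array(s["R"]).T@s["t"]
    def cost(p):
        R=Rz(p[2]).as_matrix(); T=[p[0],p[1],0]; lab=np.zeros((h*SS,w*SS),np.uint8); names={}
        F=[]
        for n,b in model(*p[3:]):
            for f,k in b:
                X=np.array(f)@R.T+T; nm=n+k if n!='k' else n
                if n=='k' or k=='top' or True:
                    nrm=R@{'s-x':[-1,0,0],'s+x':[1,0,0],'s-y':[0,-1,0],'s+y':[0,1,0],'top':[0,0,1]}[k]
                    if nrm@(cam-X[0])>0: F.append((k=='top',X[:,2].max(),X,nm))
        F.sort(key=lambda f:(f[1],f[0]))
        for _,_,X,nm in F:
            px=(proj(s,X)-[x-.5,y-.5])*SS-.5
            cv2.fillPoly(lab,[np.round(px*16).astype(np.int32)],names.setdefault(nm,len(names)+1),shift=4)
        n=len(names)+1
        A=np.stack([cv2.resize((lab==i).astype(np.float32),(w,h),interpolation=cv2.INTER_AREA) for i in range(n)],-1)
        ok=~ig; C=np.linalg.lstsq(A[ok],I[ok],rcond=None)[0]
        e=np.abs(A[ok]@C-I[ok]); return np.minimum(e,60).mean()
    best=None
    for _ in range(2):
        d=np.array([.003,.003,1.5]+[.003]*(len(p0)-3)); sim=np.vstack([p0]+[np.array(p0)+np.eye(len(p0))[i]*d[i] for i in range(len(p0))])
        q=minimize(cost,p0,method="Nelder-Mead",options=dict(initial_simplex=sim,xatol=2e-5,fatol=1e-3,maxiter=300)); p0=q.x
    return q.x,q.fun
E
python3 - <<'E'
from rf import *
s=r.snapshot("top"); t=cv2.imread("pics/t3.png")
print("dock",*fitr(s,t,(154,213,72,85),dock,[.502,.2695,-18.8,.014]))
print("pack",*fitr(s,t,(278,218,32,57),lambda:pack(.004),[.515,-.005,6.5]))
i=r.snapshot("top"); 
E
```

```text
dock [ 5.01910502e-01  2.70479392e-01 -1.88409674e+01  1.58809756e-02] 8.430517744222254
pack [ 0.52015073 -0.00904405  6.39713134] 13.457405711287933
```

```bash
cat >> h.py <<'E'
DOCK=np.array([.5019,.2705]); DYAW=-18.84
def flat(c,yaw,z): return tcp_for([*c,z],Rz(yaw),[0,0,0],DOWN[0])
E
python3 - <<'E'
from rf import *
p,o=flat([.5202,-.0090],6.4,.028)
r.reach(p+[0,0,.06],o); r.servo_line(p,speed=.1); r.wait(.1); r.grab(40); r.wait(.2)
s=r.sense(); print(s["clock"],s["opening"],s["contact_force"],s["torque"],s["orientation"])
r.servo_line(p+[0,0,.07],speed=.12)
p,o=flat(DOCK,DYAW,.038+.06); r.reach(p,o); r.servo_line(flat(DOCK,DYAW,.038+.034)[0],speed=.1); r.wait(.2)
s=r.sense(); print(s["clock"],s["opening"],s["contact_force"],s["tcp_pos"])
a=[r.snapshot("top")["frame"][:,:,::-1].astype(float) for _ in range(4)]
t=np.mean(a,0).clip(0,255).astype(np.uint8); cv2.imwrite("pics/t4.png",t); sd=r.snapshot("side")["frame"][:,:,::-1]
cv2.imwrite("pics/s4.png",sd)
c=lambda i,x,y,w,h:cv2.resize(i[y:y+h,x:x+w],(400,500),interpolation=cv2.INTER_CUBIC)
cv2.imwrite("pics/c4.png",np.hstack([c(t,150,208,80,100),c(sd,240,130,80,100)]))
E
```

```text
14.2667 0.05575944724893988 [ 0.0205535  -0.69550847 -0.06746851] [-0.11267248  0.04562283  0.02594514] [ 1.79993646e+02 -5.84232636e-04  6.39997557e+00]
16.6917 0.05564364705683284 [-0.16835413  0.22031797 -4.22108855] [0.50217448 0.27044424 0.23584499]
```

View pics/c4.png

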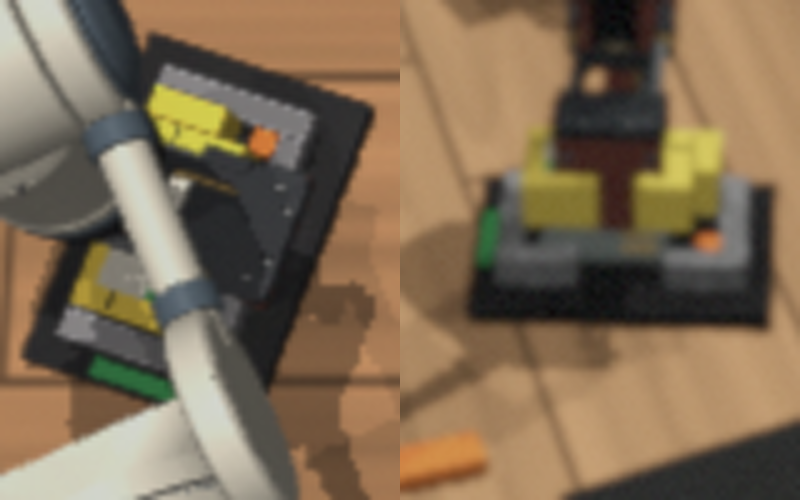

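The pack is over the dock and oriented right, with its notch above the orange block (about (260,140) in the top crop and (708,240) in the side crop). I'll lower it guarded by force.

```bash
cat >> h.py <<'E'
def descend(off,z0,z1,step=.001,lim=6,f0=np.array([0,0,-4.1]),yaw=DYAW,log=True):
    R=Rz(DYAW).as_matrix()
    c=DOCK+(R@[*off,0])[:2]; z=z0
    while True:
        p,o=flat(c,yaw,z); r.servo_line(p,o,speed=.03); s=r.sense(); f=R.T@(s["contact_force"]-f0)
        if np.linalg.norm(f)>lim or z<=z1+1e-6:
            if log: print("off",off,"z %.4f"%z,"F(dock)",f.round(1),"M",(R.T@s["torque"]).round(2),"t %.1f"%s["clock"])
            return z,f
        z=max(z-step,z1)
E
python3 - <<'E'
from h import *
r.servo_line(flat(DOCK,DYAW,.063)[0],speed=.1)
z,f=descend([0,0],.0615,.046)
E
```

```text
off [0, 0] z 0.0460 F(dock) [ 0.7  0.1 -0.9] M [ 0.05  0.04 -0.03] t 21.4
```

It went in without touching. Now I'll press the plate down.

```bash
python3 - <<'E'
from h import *
z,f=descend([0,0],.044,.0375,lim=32)
s=r.sense(); print(s["tcp_pos"][2]-.163,s["opening"],s["contact_force"])
E
```

```text
off [0, 0] z 0.0375 F(dock) [-2.7 -2.1 10.3] M [-0.55  0.47 -0.02] t 23.4
0.03806778751177439 0.05571732150572841 [-3.21872321 -1.14610859  6.17671935]
```

```bash
python3 - <<'E'
from h import *
for z in(.037,.0365,.036,.0355,.035):
    _,f=descend([0,0],z,z,lim=99); print(r.sense()["tcp_pos"][2]-.163)
    if f[2]>28: break
r.let_go(); s=r.sense(); print(s["contact_force"],s["clock"])
r.servo_line(s["tcp_pos"]+[0,0,.1],speed=.12)
c=s["tcp_pos"]
r.reach([.45,-.1,.4],s["orientation"])
t=r.snapshot("top"); sd=r.snapshot("side"); t["frame"]; 
from rf import *
I=t["frame"][:,:,::-1].copy(); J=sd["frame"][:,:,::-1].copy()
def draw(s,I,z,col): cv2.polylines
c=lambda i,x,y,w,h:cv2.resize(i[y:y+h,x:x+w],(400,500),interpolation=cv2.INTER_CUBIC)
cv2.imwrite("pics/c5.png",np.hstack([c(I,150,208,80,100),c(J,240,130,80,100)])); cv2.imwrite("pics/t5.png",I);cv2.imwrite("pics/s5.png",J)
print(r.sense()["clock"])
E
```

```text
off [0, 0] z 0.0370 F(dock) [-2.5 -3.6 12.7] M [-0.77  0.66 -0.  ] t 23.7
0.03809410933459456
off [0, 0] z 0.0365 F(dock) [-3.8 -4.6 15.5] M [-0.96  0.74 -0.03] t 23.9
0.03808231689700875
off [0, 0] z 0.0360 F(dock) [-5.  -4.1 17.3] M [-1.17  0.98  0.01] t 24.2
0.03809502503116369
off [0, 0] z 0.0355 F(dock) [-6.4 -5.8 20.3] M [-1.4   1.1  -0.03] t 24.4
0.03804963194647443
off [0, 0] z 0.0350 F(dock) [-6.9 -6.1 22.4] M [-1.52  1.28 -0.07] t 24.7
0.038070404622025183
[-0.31860132 -0.10820072 -0.92984718] 25.375
27.9
```

View pics/c5.png

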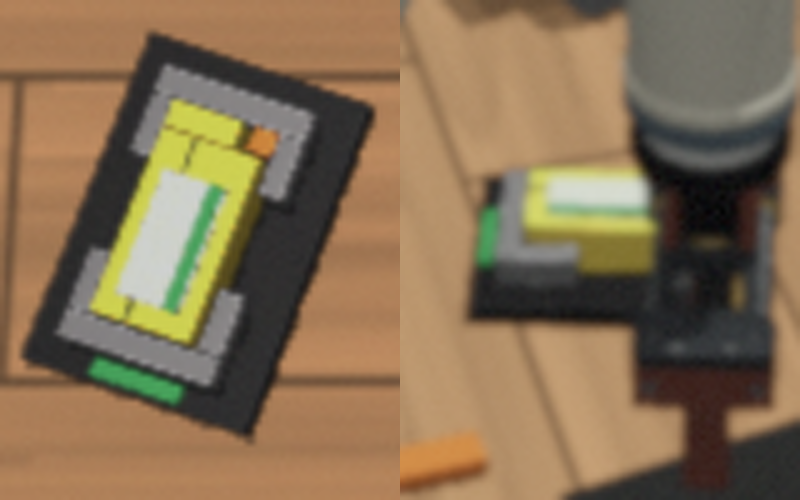

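The pack sits in the pocket with its notch at the orange block (262,140), and the gripper stopped solid at 38.1 mm against a predicted 38.0 mm. I'll press and probe both ends from above to confirm it is flat.

```bash
python3 - <<'E'
from h import *
r.grab(10)
R=Rz(DYAW).as_matrix()
for i,(x,y) in enumerate([(-.045,0),(.03,0.01)]):
    c=DOCK+(R@[x,y,0])[:2]; P=lambda z:np.array([*c,z+.182])
    o=flat(c,DYAW,.1)[1]
    (r.reach if i==0 else r.servo_line)(P(.075),o); r.servo_line(P(.054),speed=.1); f0=r.sense()["contact_force"][2]
    z=.052
    while z>.043:
        r.servo_line(P(z),speed=.03); s=r.sense(); f=s["contact_force"][2]-f0
        print("%.4f tip %.4f F %.1f"%(z,s["tcp_pos"][2]-.182,f))
        if f>20: break
        z-=.001
    r.servo_line(P(.075),speed=.1)
r.reach([.40,-.2,.42],o); r.let_go()
for n in("top","side"): cv2.imwrite(f"pics/{n}6.png",r.snapshot(n)["frame"][:,:,::-1])
J=cv2.imread("pics/side6.png");I=cv2.imread("pics/top6.png")
c=lambda i,x,y,w,h:cv2.resize(i[y:y+h,x:x+w],(400,500),interpolation=cv2.INTER_CUBIC)
cv2.imwrite("pics/c6.png",np.hstack([c(I,150,208,80,100),c(J,240,130,80,100)]))
print(r.sense()["clock"])
E
```

```text
0.0520 tip 0.0524 F 0.8
0.0510 tip 0.0511 F 0.4
0.0500 tip 0.0504 F 1.2
0.0490 tip 0.0503 F 7.9
0.0480 tip 0.0503 F 11.8
0.0470 tip 0.0502 F 16.7
0.0460 tip 0.0502 F 21.6
0.0520 tip 0.0524 F -1.2
0.0510 tip 0.0511 F -1.3
0.0500 tip 0.0504 F 1.1
0.0490 tip 0.0503 F 5.8
0.0480 tip 0.0503 F 9.5
0.0470 tip 0.0503 F 13.4
0.0460 tip 0.0502 F 17.7
0.0450 tip 0.0502 F 22.8
40.1167
```

View pics/c6.png

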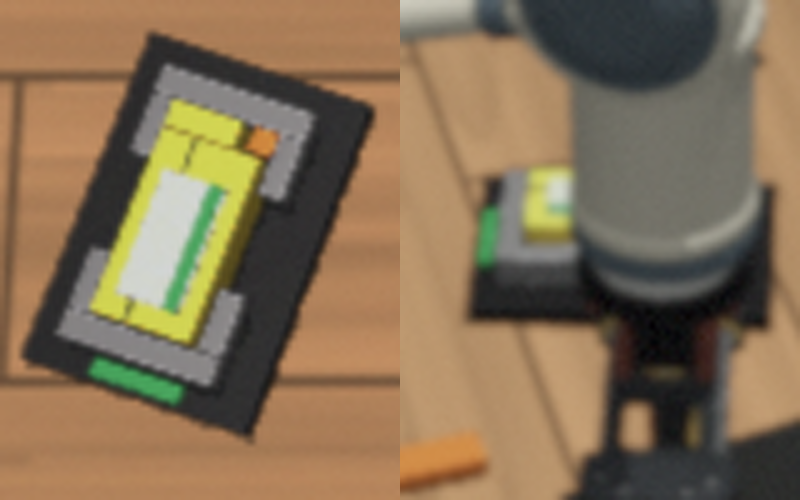

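Both ends stop at 50.2 mm (nominal 50), so the pack is fully home and flat, and the picture shows it square in the pocket with the robot clear. I'm handing in.

```bash
python3 -c "
from station import r
print(r.hand_in())"
```

```text
the job is handed in; nothing more can be done
None
```

I laid the yellow pack flat on the mat with its label up and let it go, then regrasped it across its width, seated it fully home in the dock with its cut corner at the orange block, and handed the job in at about 40 s.

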